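# Set a window cell in the light path and close the detector tube up to it

### The job

Set the window cell in the light path of the transmission tester: slide and turn it on the base plate, always standing flat and never lifted, until its two clear end faces look squarely at the lamp nose and the detector tube and its side lies flush along the locating rail. To close the detector up to it, swing the lock ring's lever fully over to its free side, run the draw tube out until its mouth meets the cell's window, then swing the lever fully back to lock the tube there. Leave the bottle, cup, flange and screwdriver where they are.

Things in the scene. Friction and masses are not known exactly. Their poses are not given: they have to be found in the camera images.
- tester: Transmission tester, fixed to the bench, place and yaw vary. Grey base plate, top at z = 20 mm all over. Origin on the bench surface below the light path, between lamp nose and tube mouth. Own axes: x away from the robot, y along the light path from detector to lamp, z up; 'tester x, y' below are mm in this frame. Back strip of the plate: x -80..80, y -375..315.
- apron (a point): Middle of the top of the plate's open apron on the robot's side (tester x -143, y 10, z 20 mm): spans tester x -206..-80, y -170..190, level with the back strip.
- rail_face (a point): Middle of the lower edge of the locating rail's face that looks to the robot (tester x 46, y 5, z 20 mm). Aluminium bar along tester y: x 46..60, y -120..130, 25 mm high above the plate. The cell's long side must lie flush on this face.
- lamp_nose (a point): Centre of the front of the lamp's dark round nose (tester x 0, y 135, z 58 mm), radius 31 mm. The white lamp house behind it: tester x -65..65, y 170..310, up to z 174 mm with its fins.
- light_path (a point): Point on the light path (horizontal line along tester y), 58 mm above the tester's origin; axes as the tester's. With the cell home against the rail its centre line lies on the light path.
- cell: Window cell, a loose metal block on the plate: 92 wide (own x), 110 long (own y), 76 mm high, about 0.7 kg, on a foot plate 74 x 70 x 4 mm; origin at the centre of its underside. Too wide to grip; slides, friction about 0.6; pushed above half height it may tip. Starts on the apron, centre at tester x -115..-95, y -15..35 mm, turned up to 1.15 rad either way from square.
- window_a (a point): Centre of the outer side of the clear face at the cell's own +y end, 38 mm above its underside; axes as the cell's. The two ends are alike: a glass pane in an aluminium frame 12 mm thick, 3 mm proud of the dark solid long sides. Either may face the lamp. Seen from above, the frames are two light bars across the ends, with two sunk brass plugs between.
- window_b (a point): The same at the cell's own -y end.
- tube (a joint): Travel of the dark draw tube (radius 27 mm) out of the detector towards the lamp, m: 0 fully in, 0.155 fully out; starts 0 to 0.01. Free, it slides at about 2 N and stays where left; locked, it holds against some 15 N. It reaches the cell wherever this lies between nose and tube.
- tube_mouth (a point): Centre of the flat front of the tube's mouth, on the light path; axes as the tester's; at travel 0 it lies at tester y = -125 mm. The mouth is a black hood of radius 32 mm, 20 mm long.
- tab_top (a point): Centre of the top of the hood's thumb tab: upright black plate 14 mm across (tester x), 20 mm along the tube (tester y), its top 60 mm above the light path and 28 mm above the hood, its middle 10 mm behind the mouth. Pinch it across x or push it from behind.
- lock_ring (a joint): Turn of the lock ring about the light path, rad: 0 locked (lever leans 0.6 rad from vertical towards the robot, tester -x), 1.2 fully free (leans 0.6 rad away, tester +x). Starts 0 to 0.08. The cam bites below about 0.3 rad: leaving the lock takes 0.3 to 0.7 N m, elsewhere 0.1 N m. It stays where left.
- lever_tip (a point): Centre of the ball (radius 8 mm) on the end of the lock ring's lever, 80 mm from the light path. The lever is a 12 mm steel rod standing radially out of the black ring (radius 38 mm) at tester y = -200 mm; the ring spans y -212..-188. Behind it the detector house: tester x -60..60, y -370..-245, up to z 153 mm.
- bottle: Bystander: amber bottle, radius 21, 85 mm high, on the bench beside the apron, in front of the lamp house; origin under its base.
- parts_cup: Bystander: white cup, rim radius 32, 45 mm high, on the bench in front of the detector house; origin under its base.
- flange: Bystander: black square plate 72 x 72 x 12 mm with a 50 mm hole, flat on the bench beyond the base plate; origin at the centre of its underside.
- screwdriver: Bystander: screwdriver 170 mm long, lying on the bench beyond the base plate.
There are look-alikes about, which are no part of the job. Several things have the shape of the cell; the one meant has the colours described above.

How it is judged:
By the outcome, as a careful person would: the job done as asked, in the order asked, and still so for the second after the job is handed in, with the robot touching nothing.
It also fails if it takes over 72 s, if anything falls off the work surface, if the arm or the gripper's body presses on something with over 40 N, if the wrist force passes 120 N, or if a joint passes its speed limit or range.

### The arm

A 6-joint arm with a two-finger parallel gripper is mounted at the origin on the work surface. World frame = base frame: x ahead of the robot, y to its left, z up, the work surface at z = 0. Lengths are in m, angles in rad, forces in N, time in s.
With the tool pointing down it reaches from about 0.3 to 0.85 m from the base axis. Payload 5.4 kg.
Tool frame: the origin (TCP) lies midway between the tips of the shut fingers; the grasp point (between the pads) lies 19 mm behind it; z points along the fingers, y is the line along which they close (so a half turn about z gives the same grasp; the last joint's range is limited). The gripper opens to 85 mm and grips with 20 to 120 N. Pads are 22 mm wide; open, the fingers measure 114 mm over their backs; the gripper's body (76 mm by 85 mm) begins 54 mm behind the grasp point. The pads swing forward as they close: fully open they stand 13 mm farther back than shut.
Start: joints at [-1.386, 0.158, 1.597, -0, 1.386, -0.21], TCP at [0.221, -0.531, 0.231] pointing down, gripper open.
Joint ranges: [-2.91, 2.91], [-0.94, 2.29], [0.18, 2.7], [-1.29, 4.43], [0.17, 2.64], [-3, 3]. Speed limits (rad/s): [2.57, 2.57, 3.14, 3.14, 3.14, 3.14].

### API

Orientations are given as a unit quaternion [w, x, y, z].
In Python, from bench import observe, read_camera, close_job gives the robot as it stands.
- The arm moves only by the shell command python3 -m jog 'ROWS' [FORCE]. ROWS is text: rows parted by semicolons, each of 7 numbers parted by spaces: the shift along the tool's x, y, z in mm, then the turn, a rotation vector about the tool's x, y, z in rad, then the closure, from 0 (fully open) to 1 (shut). A call has 1 to 12 rows; each row shifts and turns the commanded pose from where the row before left it, along the tool's axes as they then stand; what a row does not reach is not made up. A row lasts 1/12 s, in which the tool goes at most 41.7 mm and 7.16 degrees, less where a joint would pass 70% of its speed; a pose out of reach is approached as far as the arm can. A call is refused whole if a number of a shift passes 41.7 or a number of a turn 0.125, either way. A call with a gripper value outside its range is refused whole. The fingers move at their own pace and stop on an object; FORCE is the grip in N (left out, the last holds). Time passes only in rows, so rows that do not move let the fingers close. It gives the time, the measured TCP pose, the force, the opening and the grip force at its end, in the units of the state.
- observe(): the state, without advancing time (a new reading comes with each control period).
- read_camera(name): name is "side" or "top" or "wrist"; returns a dict with "frame" (400x640x3 uint8, blue, green, red), "intrinsics" (3x3 intrinsics, pixels), "dist" ([k1, k2, p1, p2, k3] as OpenCV has them; the pictures are not rectified), "extrinsics" (4x4, takes a point from camera to world coordinates); the wrist camera has in their place "hand_eye" (4x4, takes a point from camera to tool coordinates, whose origin is the TCP and whose axes are the flange's). Camera axes: x right, y up, looking along -z (the intrinsics and any distortion apply to the point x, -y, -z); pixel columns grow to the right and rows downward; lengths in m; the calibration is good to about 2 mm. A picture is of the moment at which its call begins: read the wrist's pose just before it. There is no depth.
- close_job(): hands the job in; it is judged then, once.
The state is a dict: "clock": time; "q": joint angles; "joint_vel": joint speeds; "joint_efforts": joint torques, N m; "tool_pos": TCP position; "ee_rot": TCP orientation; "wrist_force": force on the tool from outside, world axes, zero at the start; "ft_torque": the same for the moment, N m; "finger_gap": opening from 0.0 (shut) to 1.0 (fully open); "gripper_force": force on a finger pad.
Only numpy, scipy, OpenCV 4.12 (cv2) and the standard library are available. Lean on these libraries where they do the work, as an engineer would, in place of code of your own. Each camera call takes 0.05 s, during which the arm holds its last target. There are 200 camera calls.

## Working session

There is one attempt and no reset: what is moved stays moved. The work goes in short steps, Python scripts to look and compute and a shell command to move; the robot and the scene stay as the last step left them, time stands still between calls to the robot, and variables do not carry over. Pictures are saved under pics/ and viewed, at most 10 in all, crops included, and the job is handed in when it is done.

```bash
mkdir -p pics; ls
python3 - <<'E'
from bench import *
import cv2
s=observe();print(s['clock'],s['tool_pos'],s['ee_rot'])
for n in("side","top"):
    c=read_camera(n);cv2.imwrite(f"pics/{n}0.png",c["frame"]);print(n,c["intrinsics"],c["dist"],c["extrinsics"])
print(read_camera("wrist")["hand_eye"])
E
```

```text
pics
0.0 [ 0.22103817 -0.53016901  0.23029415] [-9.56505238e-04  9.80577976e-01  1.96127296e-01  2.76123497e-05]
side [[382.61931523   0.         318.24640137]
 [  0.         382.61931523 199.90371044]
 [  0.           0.           1.        ]] [-0.09495244  0.          0.          0.          0.        ] [[-0.90301719  0.22994137 -0.36288692  0.24701404]
 [-0.42904981 -0.52561461  0.7346057   0.71823412]
 [-0.02182243  0.81905814  0.57329533  0.66405625]
 [ 0.          0.          0.          1.        ]]
top [[371.76575583   0.         320.01190117]
 [  0.         371.76575583 200.48853986]
 [  0.           0.           1.        ]] [-0.05647607  0.          0.          0.          0.        ] [[ 0.00544818  0.98729076 -0.15883096  0.41615449]
 [-0.99988548  0.00313588 -0.01480527  0.02991307]
 [-0.01411904  0.15889343  0.98719478  1.05975002]
 [ 0.          0.          0.          1.        ]]
[[-6.93085514e-04  9.49752800e-01  3.13000222e-01  7.99501583e-02]
 [ 9.99999760e-01  6.53918181e-04  2.30110778e-04  1.36616625e-04]
 [ 1.38718206e-05  3.13000306e-01 -9.49753025e-01 -1.44017947e-01]
 [ 0.00000000e+00  0.00000000e+00  0.00000000e+00  1.00000000e+00]]
```

View pics/top0.png

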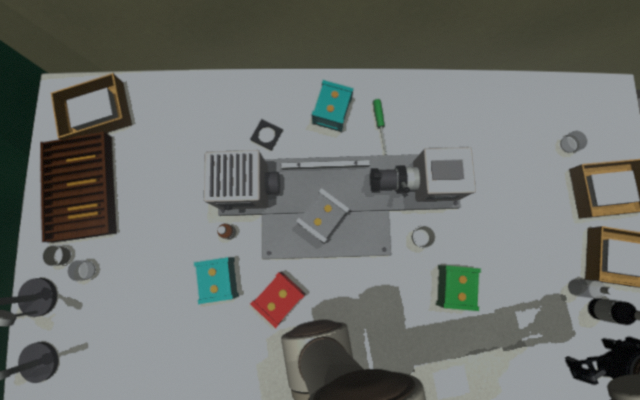

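View pics/side0.png

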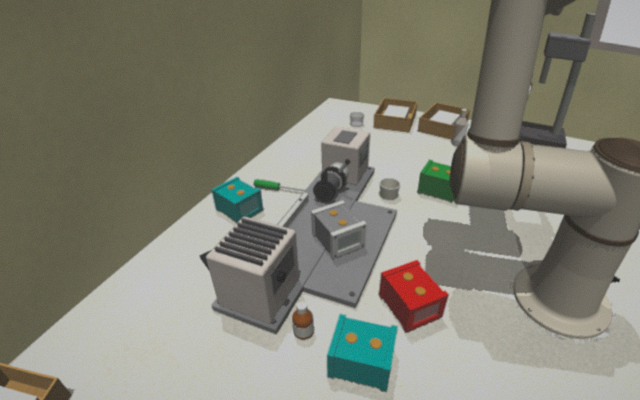

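The top view shows the grey cell with light bars on the apron at about (322,216). The look-alikes are teal (332,105), teal (215,280), red (278,299) and green (459,288). I choose the grey one, and check it in a close crop.

Run:
```python
import cv2
f=cv2.imread("pics/top0.png")[140:265,200:400]
f=cv2.convertScaleAbs(f,alpha=1.4,beta=20)
cv2.imwrite("pics/crop0.png",cv2.resize(f,None,fx=4,fy=4,interpolation=cv2.INTER_CUBIC))
f=cv2.imread("pics/top0.png")[140:225,355:480]
cv2.imwrite("pics/crop1.png",cv2.resize(f,None,fx=6,fy=6,interpolation=cv2.INTER_CUBIC))
```

```text
(no output)
```

View pics/crop0.png

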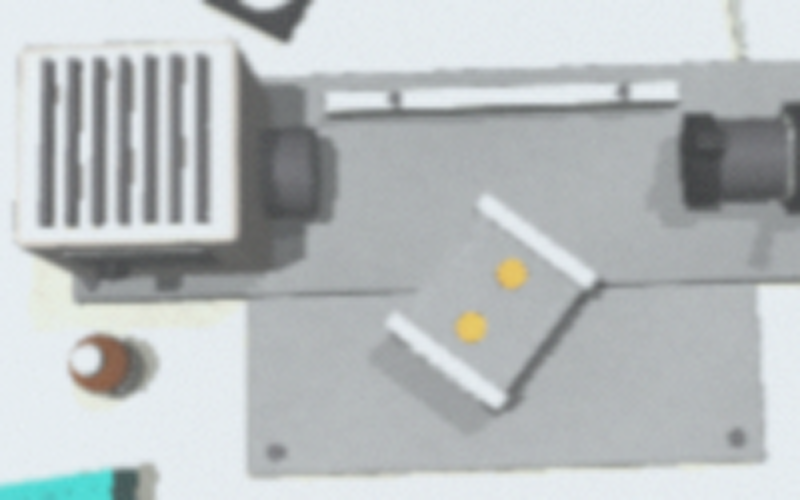

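View pics/crop1.png

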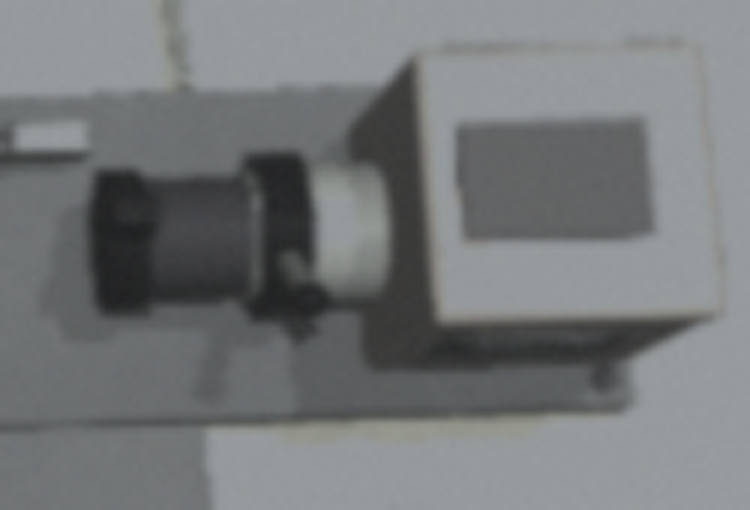

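```bash
cat > h.py <<'E'
import numpy as np,cv2,json
from bench import *
from scipy.optimize import least_squares
from scipy.spatial.transform import Rotation as R
def unproj(c,px,z,T=None):
    T=c["extrinsics"] if T is None else T
    u=cv2.undistortPoints(np.array(px,float).reshape(-1,1,2),c["intrinsics"],c["dist"]).reshape(-1,2)
    d=np.c_[u[:,0],-u[:,1],-np.ones(len(u))]@T[:3,:3].T
    o=T[:3,3]; z=np.broadcast_to(z,len(u))
    return o+d*((z-o[2])/d[:,2])[:,None]
def proj(c,P,T=None):
    T=c["extrinsics"] if T is None else T
    p=(np.atleast_2d(P)-T[:3,3])@T[:3,:3]
    return cv2.projectPoints((p*[1,-1,-1]).reshape(-1,1,3),np.zeros(3),np.zeros(3),c["intrinsics"],np.array(c["dist"]))[0].reshape(-1,2)
def fit(loc,w):  # 2D rigid: world=o+R(yaw)loc
    loc,w=np.array(loc),np.array(w)
    f=lambda p:(p[:2]+loc@np.array([[np.cos(p[2]),np.sin(p[2])],[-np.sin(p[2]),np.cos(p[2])]])-w).ravel()
    best=min((least_squares(f,[*w.mean(0),a]) for a in np.arange(-3,3.1,.75)),key=lambda r:r.cost)
    return best.x,np.abs(best.fun).max()
def tcp():
    s=observe();q=s['ee_rot'];T=np.eye(4);T[:3,:3]=R.from_quat([q[1],q[2],q[3],q[0]]).as_matrix();T[:3,3]=s['tool_pos'];return T
def to_tester(P):
    o=json.load(open('tester.json'));d=np.atleast_2d(P)[:,:2]-o[:2];c,s=np.cos(o[2]),np.sin(o[2])
    return 1000*np.c_[d@[c,s],d@[-s,c]]
def to_world(P):
    o=json.load(open('tester.json'));P=np.atleast_2d(P)/1000;c,s=np.cos(o[2]),np.sin(o[2])
    return np.c_[P@[c,-s],P@[s,c]]+o[:2]
E
python3 - <<'E'
from h import *
c=read_camera("top")
cr=lambda L:[(200+(x+.5)/4-.5,140+(y+.5)/4-.5) for x,y in L]
px=cr([(248,472),(764,459),(327,110),(678,103)])
w=unproj(c,px,[.02,.02,.045,.045])[:,:2]
loc=np.array([(-206,190),(-206,-170),(46,130),(46,-120)])/1000
p,e=fit(loc,w);print("tester",p,e);json.dump(list(p),open('tester.json','w'))
print(to_tester(w))
q=unproj(c,cr([(482,195),(599,284),(501,407),(387,319)]),.096)
t=to_tester(q);print(t,t.mean(0),[np.linalg.norm(t[i]-t[i-1]) for i in range(4)])
m=(t[0]+t[1]-t[2]-t[3]);print("axis yaw of long dir rel tester y",np.arctan2(-m[0],m[1]))
cr1=lambda x,y:[(355+(x+.5)/6-.5,140+(y+.5)/6-.5)]
print("lever",to_tester(unproj(c,cr1(310,300),.124)), "exp",-80*np.sin(.6),-200)
print("tab",to_tester(unproj(c,cr1(125,215),.118)))
print("lampnose",to_world([[0,135]]),"cell w",q.mean(0))
E
```

```text
tester [0.63239252 0.02438274 0.02946313] 0.002237854252040039
[[-204.77706428  188.588359  ]
 [-204.58729778 -169.35737093]
 [  45.54126379  128.66786815]
 [  43.82309827 -117.89885622]]
[[ -28.1900053    20.70130882]
 [ -89.39602316  -54.27366122]
 [-167.77379619   11.79324481]
 [-108.81900957   84.6057649 ]] [-98.54470856  15.70666433] [np.float64(102.88253416881685), np.float64(96.78544701479554), np.float64(102.50810396188018), np.float64(93.68740549544239)]
axis yaw of long dir rel tester y -2.2560544095572093
lever [[ -42.60310974 -200.01183181]] exp -45.17139787160283 -200
tab [[  -2.0689196  -123.63549057]]
lampnose [[0.62841558 0.15932415]] cell w [0.53342788 0.03717957 0.096     ]
```

Crop 0 confirms the grey cell on the plate, between the lamp (left) and the tube (right). Its corners are at (482,195), (599,284), (501,407) and (387,319). Crop 1 shows the lever ball at (310,300), leaning to the robot side (locked), and the tab at (125,215).

The cell centre is at tester (-98,16), and it needs about -0.885 rad. I'll square the tool to the tester, shut the fingers and travel there.

```bash
python3 -m jog '0 0 0 0 0 0.122 1;0 0 0 0 0 0.122 1;0 0 0 0 0 0.122 1;12.5 -26 0 0 0 0 1;12.5 -26 0 0 0 0 1;12.5 -26 0 0 0 0 1;12.5 -26 0 0 0 0 1;12.5 -26 0 0 0 0 1;12.5 -26 0 0 0 0 1;12.5 -26 0 0 0 0 1;12.5 -26 0 0 0 0 1;12.5 -26 0 0 0 0 1' 40
python3 -m jog '12.5 -26 0 0 0 0 1;12.5 -26 0 0 0 0 1;12.5 -26 0 0 0 0 1;12.5 -26 0 0 0 0 1;12.5 -26 0 0 0 0 1;12.5 -26 0 0 0 0 1;12.5 -26 0 0 0 0 1;12.5 -26 0 0 0 0 1;12.5 -26 0 0 0 0 1;12.5 -26 0 0 0 0 1;0 0 0 0 0 0 1'
cat > st.py <<'E'
from h import *
T=tcp();s=observe();y=json.load(open('tester.json'))[2]
print("t",round(s['clock'],2),"tester xy",to_tester(T[:3,3]).round(1)[0],"z",round(T[2,3]*1000,1),"tool x yaw rel",round(np.arctan2(T[1,0],T[0,0])-y,4),"tilt",T[:2,2].round(3),"F",np.array(s['wrist_force']).round(1),"gap",round(s['finger_gap'],2))
E
python3 st.py
```

```text
clock: 1.2
tool_pos: [0.3271, -0.2922, 0.2312]
ee_rot: [-0.0, 1.0, 0.014, 0.0]
wrist_force: [1.4, 0.5, 0.4]
finger_gap: 0.0
gripper_force: 0.0
clock: 2.12
tool_pos: [0.4452, -0.0263, 0.2312]
ee_rot: [-0.001, 1.0, 0.017, 0.0]
wrist_force: [0.6, -0.0, -0.5]
finger_gap: 0.0
gripper_force: 0.0
t 2.12 tester xy [-188.6  -45.1] z 231.2 tool x yaw rel 0.0039 tilt [0.    0.002] F [ 0.6 -0.  -0.5] gap 0.0
```

```bash
python3 -m jog '2 -3 30 0 0 0.004 1;2 -3 30 0 0 0 1;2 -3 30 0 0 0 1;2 -3 30 0 0 0 1;0 0 30 0 0 0 1;0 0 25 0 0 0 1;0 0 23 0 0 0 1;0 0 0 0 0 0 1' ; python3 st.py
python3 - <<'E'
from h import *
c=read_camera("top");f=c["frame"][150:260,250:360]
cv2.imwrite("pics/c2.png",cv2.resize(f,None,fx=5,fy=5,interpolation=cv2.INTER_CUBIC))
E
```

```text
clock: 2.78
tool_pos: [0.4477, -0.0171, 0.0289]
ee_rot: [-0.001, 1.0, 0.012, -0.005]
wrist_force: [-0.8, 0.4, -0.1]
finger_gap: 0.001
gripper_force: 0.0
t 2.78 tester xy [-185.8  -36. ] z 28.9 tool x yaw rel -0.005 tilt [-0.009  0.003] F [-0.8  0.4 -0.1] gap 0.0
```

View pics/c2.png

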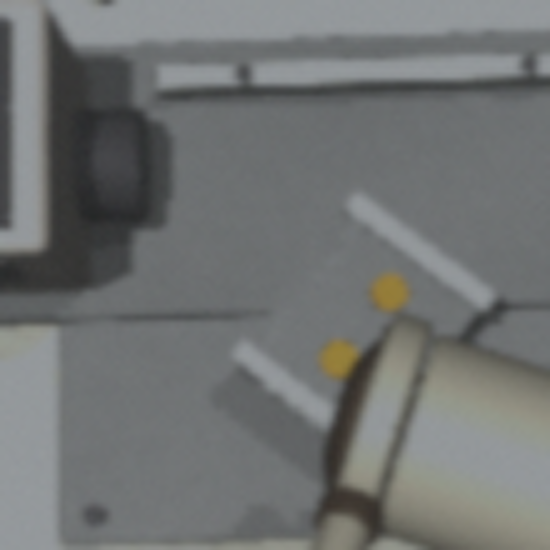

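The view shows the cell unmoved, with the arm over its near corner at about (400,420). Now I push it round.

```bash
python3 -m jog '4 -7 0 0 0 -0.005 1;4 -7 0 0 0 0 1;4 -7 0 0 0 0 1;4 -7 0 0 0 0 1;1.6 -6.4 0 0 0 0 1;1.6 -6.4 0 0 0 0 1;1.6 -6.4 0 0 0 0 1;1.6 -6.4 0 0 0 0 1;1.6 -6.4 0 0 0 0 1;4 -5 0 0 0 0 1;5 -5 0 0 0 0 1;0 0 0 0 0 0 1' ; python3 st.py
python3 - <<'E'
from h import *
c=read_camera("top");f=c["frame"][150:260,250:370]
cv2.imwrite("pics/c3.png",cv2.resize(f,None,fx=5,fy=5,interpolation=cv2.INTER_CUBIC))
E
```

```text
clock: 3.83
tool_pos: [0.4838, 0.0539, 0.0333]
ee_rot: [-0.0, 1.0, 0.015, 0.0]
wrist_force: [0.2, -0.2, -0.0]
finger_gap: -0.001
gripper_force: 0.0
t 3.83 tester xy [-147.7   33.9] z 33.3 tool x yaw rel 0.0011 tilt [0.001 0.   ] F [ 0.2 -0.2 -0. ] gap -0.0
```

View pics/c3.png

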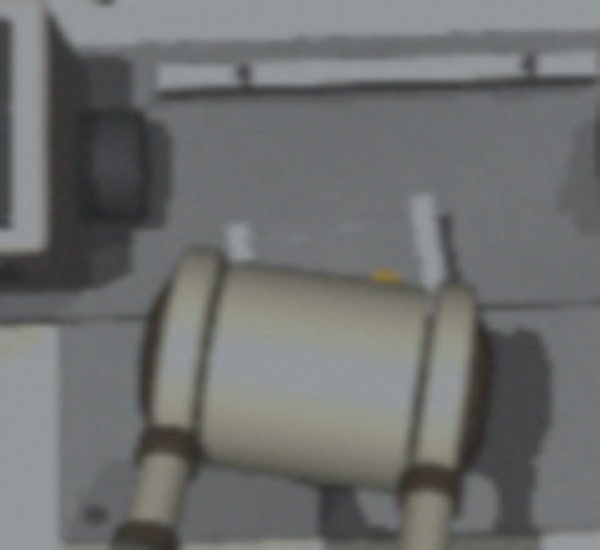

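The crop shows the far frame corners at about (226,226) and (433,195). The cell is within about 0.12 rad of square and centred near y=32. I push it straight to the rail.

```bash
python3 -m jog '6 0 0 0 0 0 1;8 0 0 0 0 0 1;8 0 0 0 0 0 1;8 0 0 0 0 0 1;8 0 0 0 0 0 1;8 0 0 0 0 0 1;8 0 0 0 0 0 1;8 0 0 0 0 0 1;7 0 0 0 0 0 1;5 0 0 0 0 0 1;3 0 0 0 0 0 1;0 0 0 0 0 0 1' ; python3 st.py; python3 -m jog '3 0 0 0 0 0 1;3 0 0 0 0 0 1;3 0 0 0 0 0 1;0 0 0 0 0 0 1' ; python3 st.py
```

```text
clock: 4.88
tool_pos: [0.5607, 0.0552, 0.0334]
ee_rot: [0.0, 1.0, 0.015, 0.0]
wrist_force: [-1.1, 0.2, -1.2]
finger_gap: 0.007
gripper_force: 0.0
t 4.88 tester xy [-70.7  33. ] z 33.4 tool x yaw rel 0.0004 tilt [ 0.001 -0.   ] F [-1.1  0.2 -1.2] gap 0.01
clock: 5.22
tool_pos: [0.5696, 0.0556, 0.0335]
ee_rot: [-0.0, 1.0, 0.015, 0.001]
wrist_force: [-2.7, -0.2, -0.4]
finger_gap: -0.003
gripper_force: 0.0
t 5.22 tester xy [-61.9  33. ] z 33.5 tool x yaw rel 0.0003 tilt [0.001 0.   ] F [-2.7 -0.2 -0.4] gap -0.0
```

```bash
for i in 1 2 3; do python3 st.py|cut -d' ' -f1-8; break; done; python3 -m jog '2 0 0 0 0 0 1;2 0 0 0 0 0 1;0 0 0 0 0 0 1' ; python3 -m jog '1 0 0 0 0 0 1;1 0 0 0 0 0 1;0 0 0 0 0 0 1' ; python3 st.py
```

```text
t 5.22 tester xy [-61.9  33. ]
clock: 5.47
tool_pos: [0.5721, 0.0557, 0.033]
ee_rot: [0.0, 1.0, 0.015, -0.001]
wrist_force: [-6.8, -0.7, 1.9]
finger_gap: 0.002
gripper_force: 0.0
clock: 5.72
tool_pos: [0.5721, 0.0558, 0.0325]
ee_rot: [0.0, 1.0, 0.016, -0.004]
wrist_force: [-14.4, -1.4, 5.2]
finger_gap: 0.003
gripper_force: 0.0
t 5.72 tester xy [-59.4  33.2] z 32.5 tool x yaw rel 0.0018 tilt [-0.007 -0.   ] F [-14.4  -1.4   5.2] gap 0.0
```

It met the rail at 14 N with no further travel. I back off, rise and go toward the lever, then look.

```bash
python3 -m jog '-8 0 0 0 0 0 1;-20 0 0 0 0.004 0 1;-20 0 0 0 0 0 1;-15 0 -30 0 0 0 1;0 0 -30 0 0 0 1;0 0 -30 0 0 0 1;0 33 -30 0 0 0 1;0 33 -10 0 0 0 1;0 33 0 0 0 0 1;0 33 0 0 0 0 1;0 33 0 0 0 0 1;0 33 0 0 0 0 1' ;python3 -m jog '0 35 0 0 0 0 1;0 0 0 0 0 0 1'; python3 st.py
python3 - <<'E'
from h import *
c=read_camera("top");f=c["frame"][150:230,260:430]
cv2.imwrite("pics/c4.png",cv2.resize(f,None,fx=4.7,fy=4.7,interpolation=cv2.INTER_CUBIC))
E
```

```text
clock: 6.72
tool_pos: [0.5181, -0.144, 0.1622]
ee_rot: [0.001, 1.0, 0.015, 0.004]
wrist_force: [0.4, 0.4, -0.1]
finger_gap: 0.002
gripper_force: 0.0
clock: 6.88
tool_pos: [0.5193, -0.1832, 0.1624]
ee_rot: [0.002, 1.0, 0.012, 0.004]
wrist_force: [0.7, -0.4, 0.5]
finger_gap: -0.0
gripper_force: 0.0
t 6.88 tester xy [-119.2 -204.1] z 162.4 tool x yaw rel -0.0047 tilt [ 0.008 -0.005] F [ 0.7 -0.4  0.5] gap -0.0
```

View pics/c4.png

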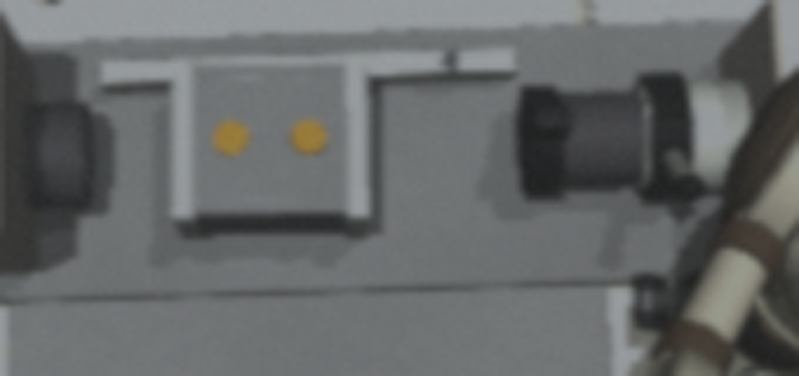

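The cell stands against the rail between (172,65) and (370,218), looking square. The lever ball is at (682,205), robot side. I check this numerically.

Run:
```python
from h import *
c=read_camera("top");k=4.7
P=[(171,62),(172,220),(371,216),(368,59)]
px=[(260+(x+.5)/k-.5,150+(y+.5)/k-.5) for x,y in P]
t=to_tester(unproj(c,px,.096));print(t.round(1),t.mean(0))
px=[(260+(x+.5)/k-.5,150+(y+.5)/k-.5) for x,y in [(103,85),(515,72)]]
print("rail",to_tester(unproj(c,px,.045)).round(1))
# gradient line fits on cell near top edge & plate edge
g=cv2.cvtColor(c["frame"],cv2.COLOR_BGR2GRAY).astype(float)
def edge(cols,r0,r1):
    out=[]
    for x in cols:
        d=-np.diff(g[r0:r1,x]);d=np.clip(d,0,None);i=int(d.argmax());w=d[max(i-1,0):i+2];out.append((x,r0+.5+(w@np.arange(max(i-1,0),max(i-1,0)+len(w)))/w.sum()))
    return np.array(out)
for nm,cols,r0,r1,z in (("cell",range(304,332),190,202,.096),("rail",[*range(284,294),*range(342,366)],161,172,.045),("plate",range(270,390),206,218,.02)):
    e=to_tester(unproj(c,edge(cols,r0,r1),z));p=np.polyfit(e[:,1],e[:,0],1);r=e[:,0]-np.polyval(p,e[:,1]);m=abs(r)<2;p=np.polyfit(e[m,1],e[m,0],1);print(nm,p,r.std())
```

```text
[[ 43.2  83.6]
 [-48.1  84.2]
 [-48.7 -27.3]
 [ 41.8 -28.5]] [-2.94286319 28.00464598]
rail [[  43.9  128.3]
 [  45.1 -118.1]]
cell [ 6.45477393e-03 -4.56737661e+01] 0.42726757782426605
rail [-4.71584361e-03  4.59634614e+01] 0.39230717348236727
plate [-5.08007830e-03 -7.77959842e+01] 0.36947810342072135
```

```bash
python3 -m jog '10 -2 18 0 0 0 1;10 -2 18 0 0 0 1;9 0 16 0 0 0 1;0 0 0 0 0 0 1'; python3 st.py; python3 -m jog '8 0 0 0 0 0 1;8 0 0 0 0 0 1;8 0 0 0 0 0 1;8 0 0 0 0 0 1;8 0 0 0 0 0 1;8 0 0 0 0 0 1;8 0 0 0 0 0 1;8 0 0 0 0 0 1;8 0 0 0 0 0 1;8 0 0 0 0 0 1;8 0 0 0 0 0 1;0 0 0 0 0 0 1'; python3 st.py
```

```text
clock: 7.32
tool_pos: [0.5467, -0.1694, 0.1061]
ee_rot: [-0.001, 1.0, 0.016, 0.0]
wrist_force: [-0.3, 1.0, -0.1]
finger_gap: -0.002
gripper_force: 0.0
t 7.32 tester xy [ -91.4 -191.2] z 106.1 tool x yaw rel 0.0023 tilt [0.    0.003] F [-0.3  1.  -0.1] gap -0.0
clock: 8.32
tool_pos: [0.6366, -0.1692, 0.1094]
ee_rot: [-0.0, 1.0, 0.015, 0.002]
wrist_force: [0.3, -0.9, -0.2]
finger_gap: 0.003
gripper_force: 0.0
t 8.32 tester xy [  -1.5 -193.6] z 109.4 tool x yaw rel 0.0007 tilt [0.005 0.   ] F [ 0.3 -0.9 -0.2] gap 0.0
```

```bash
python3 -m jog '5 2 0 0 0 0 1;5 2 0 0 0 0 1;4 0 0 0 0 0 1;3 0 0 0 0 0 1;0 0 0 0 0 0 1'; python3 st.py; python3 -m jog '2 0 0 0 0 0 1;2 0 0 0 0 0 1;0 0 0 0 0 0 1'; python3 st.py
```

```text
clock: 8.73
tool_pos: [0.6531, -0.1731, 0.1098]
ee_rot: [0.0, 1.0, 0.015, 0.002]
wrist_force: [-1.0, 0.6, -0.3]
finger_gap: -0.002
gripper_force: 0.2
t 8.73 tester xy [  14.9 -198. ] z 109.8 tool x yaw rel 0.0003 tilt [ 0.005 -0.   ] F [-1.   0.6 -0.3] gap -0.0
clock: 8.98
tool_pos: [0.6567, -0.1728, 0.1099]
ee_rot: [0.0, 1.0, 0.015, 0.002]
wrist_force: [-0.1, -0.1, 0.4]
finger_gap: 0.0
gripper_force: 0.4
t 8.98 tester xy [  18.5 -197.8] z 109.9 tool x yaw rel 0.0003 tilt [ 0.004 -0.   ] F [-0.1 -0.1  0.4] gap 0.0
```

```bash
python3 -m jog '2 0 0 0 0 0 1;2 0 0 0 0 0 1;0 0 0 0 0 0 1'|grep -E "pos|force"; python3 -m jog '1.5 0 0 0 0 0 1;1.5 0 0 0 0 0 1;0 0 0 0 0 0 1'|grep -E "pos|force"
```

```text
tool_pos: [0.6587, -0.1727, 0.1094]
wrist_force: [-8.5, -0.1, 2.7]
gripper_force: 4.3
tool_pos: [0.6594, -0.1727, 0.1091]
wrist_force: [-16.4, -0.3, 7.5]
gripper_force: 8.9
```

Firm stop at 16 N, so the lever is fully free. Now to behind the tab.

```bash
python3 -m jog '-6 0 0 0 0 0 1;-6 0 -25 0 0 0 1;-6 0 -25 0 0 0 1;-4 -10 0 0 0 0 1;0 -12 0 0 0 0 1;0 -11 0 0 0 0 1;0 0 0 0 0 0 1;0 0 20 0 0 0 1;0 0 20 0 0 0 1;0 0 16 0 0 0 1;0 0 0 0 0 0 1'>/dev/null; python3 st.py
python3 - <<'E'
from h import *
c=read_camera("side");f=c["frame"][130:290,260:400]
cv2.imwrite("pics/c5.png",cv2.resize(f,None,fx=3.7,fy=3.7,interpolation=cv2.INTER_CUBIC))
E
```

```text
t 10.4 tester xy [ 1.00e-01 -1.63e+02] z 97.9 tool x yaw rel 0.0009 tilt [-0.005  0.004] F [-0.1  0.6 -0.4] gap -0.0
```

View pics/c5.png

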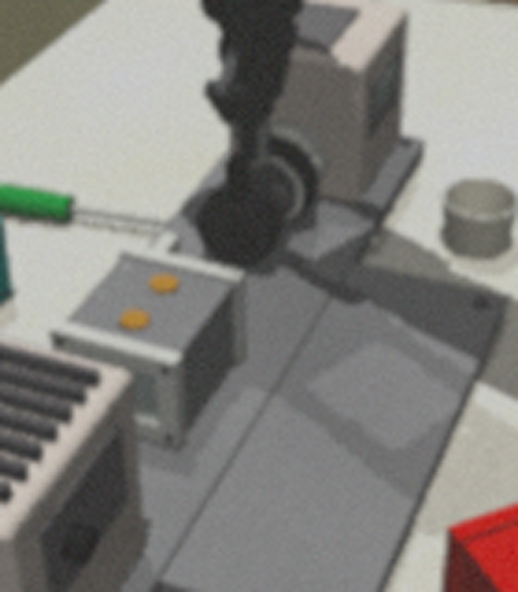

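The fingertips stand behind the hood at about (245,185), and the cell lies against the rail. I push the tab out.

```bash
python3 -m jog '0 -7 0 0 0 0 1;0 -7 0 0 0 0 1;0 -7 0 0 0 0 1;0 -7 0 0 0 0 1;0 -7 0 0 0 0 1;0 -7 0 0 0 0 1;0 0 0 0 0 0 1'|grep -E "pos|wrist"; python3 -m jog '0 -7 0 0 0 0 1;0 -7 0 0 0 0 1;0 -7 0 0 0 0 1;0 -7 0 0 0 0 1;0 -6 0 0 0 0 1;0 -4 0 0 0 0 1;0 0 0 0 0 0 1'|grep -E "pos|wrist"; python3 st.py
```

```text
tool_pos: [0.6396, -0.0965, 0.1044]
wrist_force: [-0.8, 0.1, -0.3]
tool_pos: [0.6379, -0.0589, 0.1035]
wrist_force: [0.2, -0.2, 0.4]
t 11.62 tester xy [  3.  -83.4] z 103.5 tool x yaw rel 0.0013 tilt [0.003 0.001] F [ 0.2 -0.2  0.4] gap 0.0
```

```bash
python3 -m jog '0 -4 1 0 0 0 1;0 -4 1 0 0 0 1;0 -4 1 0 0 0 1'|grep -E "pos|wrist";python3 -m jog '0 -2 0 0 0 0 1;0 -2 0 0 0 0 1'|grep -E "pos|wrist";python3 -m jog '0 -1.5 0 0 0 0 1;0 -1.5 0 0 0 0 1'|grep -E "pos|wrist"; python3 st.py
python3 - <<'E'
from h import *
c=read_camera("side");f=c["frame"][130:290,260:400]
cv2.imwrite("pics/c6.png",cv2.resize(f,None,fx=3.7,fy=3.7,interpolation=cv2.INTER_CUBIC))
E
```

```text
tool_pos: [0.6377, -0.0482, 0.1006]
wrist_force: [0.6, -2.2, 1.9]
tool_pos: [0.6375, -0.044, 0.1004]
wrist_force: [0.3, -3.2, 0.5]
tool_pos: [0.6374, -0.0411, 0.1004]
wrist_force: [0.8, -1.8, -1.1]
t 12.2 tester xy [  3.1 -65.6] z 100.4 tool x yaw rel 0.0003 tilt [0.004 0.   ] F [ 0.8 -1.8 -1.1] gap 0.0
```

View pics/c6.png

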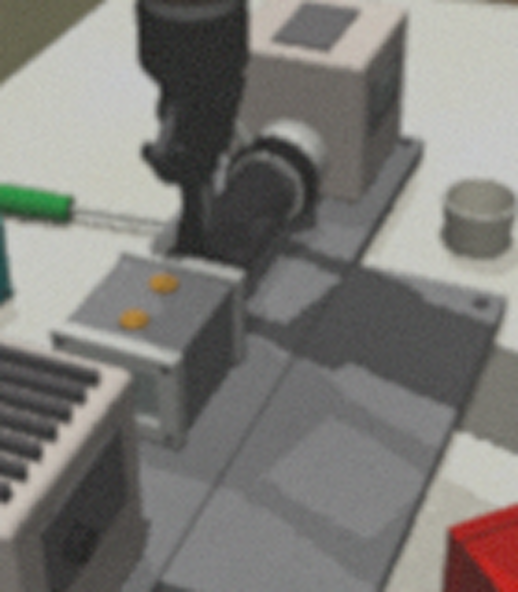

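The tube is out, with its hood close to the cell at about (230,265). It slides at about 2 N. I go in 1 mm steps now.

```bash
for k in 1; do
python3 -m jog '0 -1 0 0 0 0 1;0 -1 0 0 0 0 1'|grep -E "pos|wrist";python3 -m jog '0 -1 0 0 0 0 1'|grep -E "pos|wrist";python3 -m jog '0 -1 0 0 0 0 1'|grep -E "pos|wrist"; done
```

```text
tool_pos: [0.6373, -0.0393, 0.1004]
wrist_force: [1.0, -1.5, -2.0]
tool_pos: [0.6373, -0.0382, 0.1004]
wrist_force: [0.2, -1.3, -1.2]
tool_pos: [0.6372, -0.0372, 0.1005]
wrist_force: [-0.2, -1.8, -2.0]
```

```bash
python3 -m jog '0 -1 0 0 0 0 1'|grep -E "pos|wrist";python3 -m jog '0 -1 0 0 0 0 1'|grep -E "pos|wrist";python3 -m jog '0 -0.7 0 0 0 0 1'|grep -E "pos|wrist"
```

```text
tool_pos: [0.6372, -0.0365, 0.1005]
wrist_force: [-0.1, -4.6, -2.1]
tool_pos: [0.6372, -0.0359, 0.1005]
wrist_force: [-0.8, -5.2, -2.6]
tool_pos: [0.6372, -0.0351, 0.1005]
wrist_force: [-0.0, -5.1, -3.4]
```

Contact: the force rose from 2 to 5 N at the predicted place. Back off, then go to the lever's far side.

```bash
python3 -m jog '0 4 0 0 0 0 1;0 8 -5 0 0 0 1;0 0 -25 0 0 0 1;0 0 -25 0 0 0 1;20 25 0 0 0 0 1;20 25 0 0 0 0 1;20 25 0 0 0 0 1;20 25 0 0 0 0 1;12 24 0 0 0 0 1;0 0 0 0 0 0 1'|grep clock; python3 st.py
```

```text
clock: 13.67
t 13.67 tester xy [  96.2 -200.3] z 156.1 tool x yaw rel -0.0037 tilt [ 0.006 -0.001] F [ 0.1 -1.1  0.6] gap -0.0
```

```bash
python3 -m jog '0 0 20 0 0 0 1;0 0 20 0 0 0 1;0 0 7 0 0 0 1;-8 0 0 0 0 0 1;-8 0 0 0 0 0 1;-8 0 0 0 0 0 1;-8 0 0 0 0 0 1;-8 0 0 0 0 0 1;-8 0 0 0 0 0 1;-8 0 0 0 0 0 1;-8 0 0 0 0 0 1;-8 0 0 0 0 0 1'|grep clock; python3 st.py;  python3 -m jog '-8 0 0 0 0 0 1;-8 0 0 0 0 0 1;-6 0 0 0 0 0 1;-4 0 0 0 0 0 1;-3 0 0 0 0 0 1'|grep wrist; python3 st.py
```

```text
clock: 14.67
t 14.67 tester xy [  23.8 -194.9] z 110.6 tool x yaw rel 0.0007 tilt [ 0.007 -0.   ] F [1.  0.1 1.2] gap 0.0
wrist_force: [2.7, 0.6, -1.1]
t 15.08 tester xy [  -5.6 -194.8] z 109.2 tool x yaw rel 0.0004 tilt [0.006 0.   ] F [ 2.7  0.6 -1.1] gap -0.0
```

```bash
python3 -m jog '-3 0 0 0 0 0 1;-3 0 0 0 0 0 1;-2 0 0 0 0 0 1'|grep -E "pos|wrist";  python3 -m jog '-2 0 0 0 0 0 1;-2 0 0 0 0 0 1;0 0 0 0 0 0 1'|grep -E "pos|wrist"; python3 st.py
```

```text
tool_pos: [0.6252, -0.1709, 0.1092]
wrist_force: [5.8, 1.3, -0.4]
tool_pos: [0.621, -0.1711, 0.1091]
wrist_force: [3.5, 0.3, -1.2]
t 15.58 tester xy [ -17.2 -195. ] z 109.1 tool x yaw rel 0.0004 tilt [ 0.006 -0.   ] F [ 3.5  0.3 -1.2] gap 0.0
```

```bash
python3 -m jog '-2 0 0 0 0 0 1;-2 0 0 0 0 0 1;0 0 0 0 0 0 1'|grep -E "pos|wrist";  python3 -m jog '-1.5 0 0 0 0 0 1;-1.5 0 0 0 0 0 1;0 0 0 0 0 0 1'|grep -E "pos|wrist"; python3 st.py
```

```text
tool_pos: [0.6179, -0.1712, 0.1096]
wrist_force: [6.8, 2.1, 0.7]
tool_pos: [0.6168, -0.1714, 0.1106]
wrist_force: [11.4, 1.8, 0.6]
t 16.08 tester xy [ -21.4 -195.2] z 110.6 tool x yaw rel 0.0002 tilt [ 0.013 -0.001] F [11.4  1.8  0.6] gap -0.0
```

```bash
python3 -m jog '-2 0 0 0 0 0 1;-2 0 0 0 0 0 1;0 0 0 0 0 0 1;0 0 0 0 0 0 1'|grep -E "pos|wrist"; python3 st.py
```

```text
tool_pos: [0.6149, -0.1714, 0.1125]
wrist_force: [14.8, 4.5, 3.3]
t 16.42 tester xy [ -23.3 -195.2] z 112.5 tool x yaw rel 0.0004 tilt [ 0.018 -0.002] F [14.8  4.5  3.3] gap 0.0
```

```bash
python3 -m jog '-2 0 1 0 0 0 1;-2 0 1 0 0 0 1;0 0 0 0 0 0 1;0 0 0 0 0 0 1'|grep -E "pos|wrist"; python3 -m jog '10 0 0 0 0 0 1;14 0 0 0 0 0 1;20 0 -10 0 0 0 1;0 0 -30 0 0 0 1;0 0 -30 0 0 0 1;0 0 -30 0 0 0 1;0 0 0 0 0 0 1'|grep wrist;python3 st.py
```

```text
tool_pos: [0.6141, -0.1716, 0.1124]
wrist_force: [22.9, 6.5, 5.7]
wrist_force: [-0.0, -0.4, 2.5]
t 17.33 tester xy [  13.3 -196.7] z 214.3 tool x yaw rel 0.0005 tilt [ 0.013 -0.005] F [-0.  -0.4  2.5] gap 0.0
```

```bash
python3 -m jog '-30 5 0 0 0 0 1;-30 5 0 0 0 0 1;-30 5 0 0 0 0 1;-30 5 0 0 0 0 1;-30 5 0 0 0 0 1;-30 5 0 0 0 0 1;-30 5 0 0 0 0 1;-30 5 0 0 0 0 1;0 10 0 0 0 0 1;0 0 0 0 0 0 1'|grep wrist;python3 st.py
python3 - <<'E'
from h import *
c=read_camera("top");f=c["frame"][145:217,260:420]
a=cv2.resize(f,(800,360),interpolation=cv2.INTER_CUBIC)
s=read_camera("side")["frame"]
b=cv2.resize(s[140:260,280:390],(262,240)[::1] if 0 else (220,240),interpolation=cv2.INTER_CUBIC)
b2=cv2.resize(s[140:200,310:370],(240,240),interpolation=cv2.INTER_CUBIC)
o=np.zeros((600,800,3),np.uint8);o[:360]=a;o[360:,:220]=b;o[360:,230:470]=b2
cv2.imwrite("pics/c7.png",o);np.save("t.npy",c["frame"])
g=np.mean([cv2.cvtColor(read_camera("top")["frame"],cv2.COLOR_BGR2GRAY).astype(float) for _ in range(6)],0)
def edge(cols,r0,r1,sg=-1):
    out=[]
    for x in cols:
        d=np.clip(sg*np.diff(g[r0:r1,x]),0,None);i=int(d.argmax());l=max(i-1,0);w=d[l:i+2];out.append((x,r0+.5+(w@np.arange(l,l+len(w)))/w.sum()))
    return np.array(out)
for nm,cols,r0,r1,z in (("cell",range(302,335),190,202,.096),("rail",[*range(284,294),*range(342,366)],161,172,.045),("plate",range(270,390),206,218,.02)):
    e=to_tester(unproj(c,edge(cols,r0,r1),z));p=np.polyfit(e[:,1],e[:,0],1);r=e[:,0]-np.polyval(p,e[:,1]);m=abs(r)<1.5;p=np.polyfit(e[m,1],e[m,0],1);print(nm,p,r.std(),m.mean())
E
```

```text
wrist_force: [0.2, -0.5, 0.7]
t 18.17 tester xy [-230.8 -246. ] z 205.3 tool x yaw rel -0.0023 tilt [0.002 0.   ] F [ 0.2 -0.5  0.7] gap 0.0
cell [ 8.30254770e-03 -4.67142598e+01] 0.5392238928017303 0.9696969696969697
rail [-3.33690863e-03  4.58268724e+01] 3.4913013739095753 0.7058823529411765
plate [-4.99174584e-03 -7.78027838e+01] 0.3595745503340728 1.0
```

View pics/c7.png

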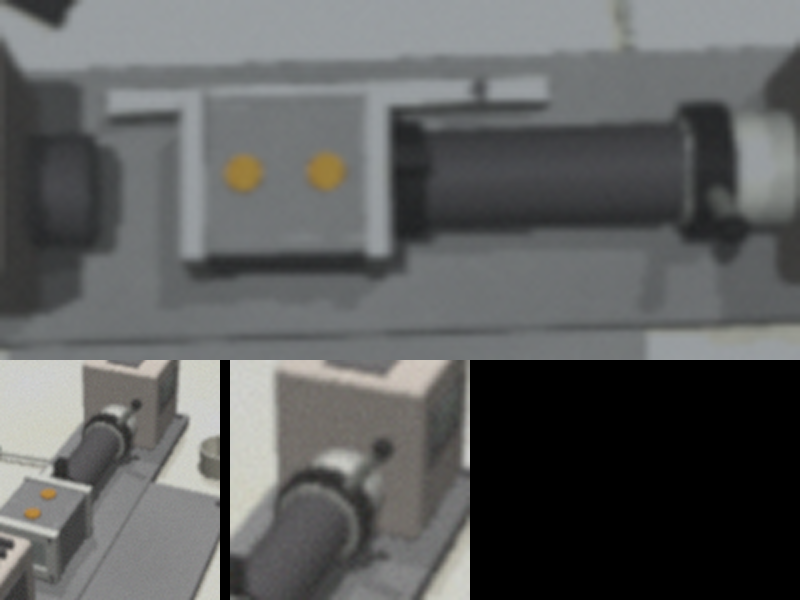

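The view shows the hood at the cell's window (395,180), and the lever back on the robot side (725,250). The cell's yaw from its near edge looks about 0.013 rad off the rail, so I check it against the frame-bar edges numerically.

Run:
```python
from h import *
c=read_camera("top")
g=np.mean([cv2.cvtColor(read_camera("top")["frame"],cv2.COLOR_BGR2GRAY).astype(float) for _ in range(10)],0)
g=cv2.GaussianBlur(g,(0,0),.7)
def vedge(rows,c0,c1,sg):
    out=[]
    for y in rows:
        d=np.clip(sg*np.diff(g[y,c0:c1]),0,None);i=int(d.argmax());l=max(i-2,0);w=d[l:i+3];out.append((c0+.5+(w@np.arange(l,l+len(w)))/w.sum(),y))
    return np.array(out)
for nm,c0,c1,sg in (("L out",292,299,1),("L in",298,305,-1),("R in",329,336,1),("R out",335,342,-1)):
    for rows in (range(170,192),range(167,195)):
        e=to_tester(unproj(c,vedge(rows,c0,c1,sg),.096));p=np.polyfit(e[:,0],e[:,1],1);r=e[:,1]-np.polyval(p,e[:,0]);print(nm,p.round(4),r.std().round(2))
```

```text
L out [-1.71000e-02  8.49187e+01] 0.12
L out [-1.65000e-02  8.49334e+01] 0.15
L in [1.09000e-02 7.31346e+01] 0.49
L in [5.00000e-04 7.32087e+01] 0.55
R in [-1.0100e-02 -1.2826e+01] 0.2
R in [ -0.0134 -12.8821] 0.21
R out [-1.65000e-02 -2.59023e+01] 0.1
R out [-1.70000e-02 -2.58442e+01] 0.17
```

```bash
python3 -m jog '11 -23 0 0 0 -0.006 1;12 -23 0 0 0 0 1;12 -23 0 0 0 0 1;12 -23 0 0 0 0 1;12 -23 0 0 0 0 1;12 -23 0 0 0 0 1;12 -23 0 0 0 0 1;12 -23 0 0 0 0 1;12 -23 0 0 0 0 1;12 -23 0 0 0 0 1;12 -23 0 0 0 0 1;0 -5 0 0 0 0 1'|grep wrist;python3 st.py
python3 - <<'E'
from h import *
T=tcp();c=read_camera("wrist");Tc=T@c["hand_eye"]
# where do cell corners and rail show in the wrist picture
P=np.array([[-46,84],[46,84],[46,-26],[-46,-26]]);W=np.c_[to_world(P),np.full(4,.096)]
print(proj(c,W,Tc).round(0))
print("rail",proj(c,np.c_[to_world([[46,130],[46,-120]]),[.045]*2],Tc).round(0),"plate",proj(c,np.c_[to_world([[80,130],[80,-120]]),[.02]*2],Tc).round(0))
E
```

```text
wrist_force: [-0.1, 0.2, 0.3]
t 20.12 tester xy [-98.5  16.5] z 206.3 tool x yaw rel 0.0091 tilt [0.005 0.001] F [-0.1  0.2  0.3] gap -0.0
[[228. 127.]
 [220. -16.]
 [391. -15.]
 [384. 128.]]
rail [[180.   3.]
 [497.   8.]] plate [[189. -33.]
 [488. -29.]]
```

```bash
python3 -m jog '0 0 30 0 0 0.004 1;0 0 30 0 0 0 1;0 0 30 0 0 0 1;0 0 30 0 0 0 1;0 1 30 0 0 0 1;0 2 22 0 0 0 1;6 1 0 0 0 0 1;6 0 0 0 0 0 1;6 0 0 0 0 0 1;6 0 0 0 0 0 1;4 0 0 0 0 0 1;0 0 0 0 0 0 1'|grep wrist;python3 st.py;python3 -m jog '3 0 0 0 0 0 1;3 0 0 0 0 0 1;2 0 0 0 0 0 1;0 0 0 0 0 0 1'|grep -E "pos|wrist";python3 st.py
```

```text
wrist_force: [-0.1, 0.6, 0.5]
t 21.17 tester xy [-68.6   9.4] z 36.2 tool x yaw rel 0.0025 tilt [ 0.008 -0.   ] F [-0.1  0.6  0.5] gap 0.0
tool_pos: [0.5695, 0.0322, 0.0345]
wrist_force: [-0.6, 0.5, 0.1]
t 21.5 tester xy [-62.7   9.7] z 34.5 tool x yaw rel 0.0024 tilt [0.004 0.   ] F [-0.6  0.5  0.1] gap 0.0
```

```bash
python3 -m jog '2 0 0 0 0 0 1;1 0 0 0 0 0 1;0 0 0 0 0 0 1'|grep -E "pos|wrist"; python3 -m jog '2 0 0 0 0 0 1;1 0 0 0 0 0 1;0 0 0 0 0 0 1'|grep -E "pos|wrist";python3 -m jog '2 0 0 0 0 0 1;1 0 0 0 0 0 1;0 0 0 0 0 0 1'|grep -E "pos|wrist";python3 st.py
```

```text
tool_pos: [0.5715, 0.0323, 0.0341]
wrist_force: [-2.6, -0.3, 0.5]
tool_pos: [0.5715, 0.0325, 0.0331]
wrist_force: [-12.9, -1.6, 4.9]
tool_pos: [0.5715, 0.0329, 0.032]
wrist_force: [-20.2, -2.5, 8.4]
t 22.25 tester xy [-60.6  10.3] z 32.0 tool x yaw rel 0.0019 tilt [-0.012  0.001] F [-20.2  -2.5   8.4] gap 0.0
```

The cell didn't move under 20 N, so it looks flush. I retreat, then re-measure and calibrate against the apron's side edges, which share the tester's x direction.

```bash
python3 -m jog '-10 0 0 0 0 0 1;-20 0 0 0 0.008 0 1;-20 0 -10 0 0 0 1;-20 0 -30 0 0 0 1;-20 10 -30 0 0 0 1;-20 30 -30 0 0 0 1;-20 30 -30 0 0 0 1;-20 30 0 0 0 0 1;-20 35 0 0 0 0 1;-20 35 0 0 0 0 1;0 35 0 0 0 0 1;0 35 0 0 0 0 1'>/dev/null; python3 -m jog '0 20 0 0 0 0 1;0 0 0 0 0 0 1' >/dev/null;python3 st.py
python3 - <<'E'
from h import *
c=read_camera("top")
g=np.mean([cv2.cvtColor(read_camera("top")["frame"],cv2.COLOR_BGR2GRAY).astype(float) for _ in range(10)],0)
cv2.imwrite("pics/avg.png",g)
g=cv2.GaussianBlur(g,(0,0),.7)
def vedge(rows,c0,c1,sg):
    out=[]
    for y in rows:
        d=np.clip(sg*np.diff(g[y,c0:c1]),0,None);i=int(d.argmax());l=max(i-2,0);w=d[l:i+3];out.append((c0+.5+(w@np.arange(l,l+len(w)))/w.sum(),y))
    return np.array(out)
for nm,c0,c1,sg,z,rows in (("L out",292,299,1,.096,range(168,194)),("R out",335,342,-1,.096,range(168,194)),("apron L",257,267,-1,.02,range(220,252)),("apron R",384,396,1,.02,range(217,246))):
        e=to_tester(unproj(c,vedge(rows,c0,c1,sg),z));p=np.polyfit(e[:,0],e[:,1],1);r=e[:,1]-np.polyval(p,e[:,0]);print(nm,p.round(4),r.std().round(2))
def hedge(cols,r0,r1,sg=-1):
    out=[]
    for x in cols:
        d=np.clip(sg*np.diff(g[r0:r1,x]),0,None);i=int(d.argmax());l=max(i-2,0);w=d[l:i+3];out.append((x,r0+.5+(w@np.arange(l,l+len(w)))/w.sum()))
    return np.array(out)
for nm,cols,r0,r1,z in (("cell",range(303,332),190,202,.096),("frames",[*range(297,300),*range(335,338)],190,202,.096),("rail",[*range(284,294),*range(342,366)],161,170,.045),("plate",range(270,380),206,218,.02)):
    e=to_tester(unproj(c,hedge(cols,r0,r1),z));p=np.polyfit(e[:,1],e[:,0],1);r=e[:,0]-np.polyval(p,e[:,1]);print(nm,p,r.std())
E
```

```text
t 23.42 tester xy [-240.1 -248.1] z 156.6 tool x yaw rel -0.0017 tilt [ 0.014 -0.003] F [-0.1  0.7  0.2] gap -0.0
L out [1.23000e-02 8.56457e+01] 0.18
R out [ 5.90000e-03 -2.54528e+01] 0.17
apron L [-2.600000e-03  1.896309e+02] 0.06
apron R [ 5.300000e-03 -1.705983e+02] 0.54
cell [-1.82946770e-02 -4.39712459e+01] 0.15504909167300732
frames [-9.89833078e-03 -4.67180654e+01] 0.1321004769643816
rail [-3.95405582e-03  4.64244794e+01] 0.3462776141995152
plate [-5.32091711e-03 -7.66401929e+01] 0.21757395804831617[ WARN:0@5.082] global loadsave.cpp:1063 imwrite_ Unsupported depth image for selected encoder is fallbacked to CV_8U.
```

The second push did turn the cell, from about -0.02 rad to within about 0.005 rad of the rail, which is inside the measuring noise. Its window was driven against the locked mouth as it turned. The robot is clear, so I hand in.

```bash
python3 -c "
from bench import *
print(close_job())"
```

```text
the job is handed in; nothing more can be done
None
```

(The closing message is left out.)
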